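# Clamp a worn shackle pin in the bench micrometer

### The arm

A 6-joint arm with a two-finger parallel gripper is mounted at the origin on the work surface. World frame = base frame: x ahead of the robot, y to its left, z up, the work surface at z = 0. Lengths are in m, angles in degrees, forces in N, time in s.
With the tool pointing down it reaches from about 0.3 to 0.75 m from the base axis. Payload 8.5 kg.
Tool frame: the origin (TCP) lies on the centre line of the jaws, within the pads' length; the fingertips stand 25 mm ahead of it and the grasp point (between the pads) lies 6 mm ahead of it; z points along the fingers, y is the line along which they close (so a half turn about z gives the same grasp; the last joint's range is limited). The gripper opens to 85 mm and grips with 20 to 120 N. Pads are 22 mm wide; open, the fingers measure 114 mm over their backs; the gripper's body (76 mm by 85 mm) begins 54 mm behind the grasp point. The pads swing forward as they close: fully open they stand 13 mm farther back than shut.
Start: joints at [54.357, 21.807, 74.336, -0, 83.858, -12.336], TCP at [0.218, 0.505, 0.256] pointing down, gripper open.
Joint ranges: [-178.18, 178.18], [-50.72, 133.34], [12.68, 142.11], [-81.47, 261.47], [9.98, 163.14], [-165.26, 165.26]. Speed limits (degrees/s): [136.94, 136.94, 180, 180, 180, 180].

### API

Orientations are given as a 3x3 rotation matrix whose columns are the frame's x, y, z axes.
In Python, from rig import telemetry, optics, env gives the robot as it stands.
- The arm moves only by the tool send_rows, never from a script. Its argument "deltas" is a list that holds one entry, the list of rows, each a list of 7 numbers: the shift along the tool's x, y, z in m, then the turn, a rotation vector about the tool's x, y, z in rad, then the opening, from -1 (shut) to 1 (fully open), so that 0 is half open. In form: [[[x, y, z, ax, ay, az, grip], ...]]. A call has 1 to 12 rows; each row shifts and turns the commanded pose from where the row before left it, along the tool's axes as they then stand; what a row does not reach is not made up. A row lasts 1/8 s, in which the tool goes at most 62.5 mm and 10.7 degrees, less where a joint would pass 70% of its speed; a pose out of reach is approached as far as the arm can. A call is refused whole if a number of a shift passes 0.0625 or a number of a turn 0.188, either way. A call with a gripper value outside its range is refused whole. The fingers move at their own pace and stop on an object; "squeeze" is the grip in N (left out, the last holds). Time passes only in rows, so rows that do not move let the fingers close. It gives the time, the measured TCP pose, the force, the opening and the grip force at its end, in the units of the state.
- telemetry.observe(): the state, without advancing time (a new reading comes with each control period).
- optics.get_image(name): name is "side" or "top" or "wrist"; returns a dict with "image" (480x640x3 uint8, red, green, blue), "range_z" (480x640 float32, m along the optical axis (not along the pixel's ray), 0 where there is no reading), "K" (3x3 intrinsics, pixels), "rvec" (rotation vector, rad) and "tvec" (3), from world to camera coordinates, as OpenCV has them; the wrist camera has in their place "hand_eye" (4x4, takes a point from camera to tool coordinates, whose origin is the TCP and whose axes are the flange's). Camera axes: x right, y down, z forward; pixel columns grow to the right and rows downward; lengths in m; the calibration is good to about 2 mm. A picture is of the moment at which its call begins: read the wrist's pose just before it.
- env.close_job(): hands the job in; it is judged then, once.
The state is a dict: "time_s": time; "q": joint angles; "qvel": joint speeds; "joint_efforts": joint torques, N m; "position": TCP position; "tool_rot": TCP orientation; "ft_force": force on the tool from outside, world axes, zero at the start; "wrist_torque": the same for the moment, N m; "grip_width": finger opening in m; "gripper_force": force on a finger pad.
Only numpy, scipy, OpenCV 4.12 (cv2) and the standard library are available. Lean on these libraries where they do the work, as an engineer would, in place of code of your own. Each camera call takes 0.05 s, during which the arm holds its last target. There are 200 camera calls.

### The job

Take the headed shackle pin from the rack and lay it in the V of the bench micrometer and slide it home until its tip bears on the end stop with a light but definite push (about 1 kg), then let go of it there. Then turn the ratchet knob on top clockwise until the ratchet slips on the clamped pin, let it slip about a quarter turn and in no case as much as half a turn, and let go, leaving the pin clamped. Never load the pin, the anvil or the stop with 2.5 kg or more, and leave everything else where it is.

Things in the scene. Friction and masses are not known exactly. Their poses are not given: they have to be found in the camera images.
- knob_mid (a point): Centre of the ratchet knob, the dark ribbed upright cylinder on top of the bench micrometer: 22 mm across, 28 mm tall (14 mm above and below this point), its axis vertical over the spindle. Starts 197 to 199 mm above the bench. Turned CLOCKWISE seen from above it screws the thimble, the spindle and itself down 1.5 mm per rad; 1 to 4 rad bring the spindle onto the pin, then it slips.
- micrometer: Grey cast frame bolted to the bench, foot 165 x 70 mm. Origin on the bench top below the spindle axis; x points from the loading (open) end of the V to the column, z up. The arm over the V (underside 100, top 125 mm up) ends 14 mm on the loading side of the spindle axis; the foot, 18 mm high, ends at x = -75 mm; the rest of the loading side is free.
- anvil: Steel V anvil on the foot, origin and axes as the micrometer's but set by hand up to 1.5 mm higher or lower. Its 90-degree groove runs along x from the open end at -68 mm to the stop at +22 mm; bottom 42, edges 52 mm above this origin, 20 mm wide; a 14 mm pin in it has its axis 52 mm up. The spindle, at x = 0, leaves 2 to 6 mm over the pin: lay the tip short of it (x below -8 mm), then slide in.
- stop (a point): Middle of the flat face of the anvil's end stop (28 mm wide, 28 mm tall), on the axis of a pin lying in the V; x axis as the anvil's.
- pin_mid (a point): Middle of the shank of the headed shackle pin: plain steel, shank 14 mm thick, 140 mm long, a round head 20 mm across and 8 mm thick on one end; about 190 g, centre of mass at x = -8 mm. x runs along the shank from head to tip (tip at +70, head from -70 to -78 mm). It lies level in the rack, axis 40 mm above the bench, tip away from the robot.
- pin_tip (a point): Centre of the flat tip face of the headed shackle pin (edge bevelled 2 mm).
- rack: Low wooden rack, three notches 55 mm apart along its y, origin on the bench under its middle, x along the notches, away from the robot. Each notch holds a pin; which lies where differs. Two cross bars at x = +40 and -20 mm, 10 mm thick, 41 mm tall, carry the pins (their middles within 4 mm of x = 0).
- plain_pin_mid (a point): Middle of another pin in the rack, 14 mm in diameter, 140 mm long, without a head. To be left alone.
- thin_pin_mid (a point): Middle of a thin headed pin in the rack, 9 mm in diameter, 140 mm long, head 16 mm across. To be left alone.
- ratchet (a joint): How far the knob has slipped on the thimble, in rad, clockwise; 0 at the start, grows only while the ratchet slips. Thread friction is 0.04 N m; when the pin stops the spindle, the ratchet slips at about 0.06 N m: the thimble stands still and the knob turns on without going lower. Thread friction then keeps the pin clamped when the knob is let go.
- spindle: The micrometer's spindle, a steel rod 8 mm across that moves straight up and down, carrying the thimble (19 mm across, 36 mm tall, just under the knob). Origin as the micrometer's, less its way down. Pushing the knob down adds to its force on the pin.
- bottle: Brown glass bottle, 60 mm across, 200 mm tall, origin under its foot. Leave alone.
- spray_can: Spray can, 64 mm across, 170 mm tall, origin under its foot. Leave alone.
- carton: Small cardboard carton, 50 x 90 x 35 mm, origin under its middle. Leave alone.
- wrench: Steel wrench lying on the bench. Leave alone.
- screwdriver: Screwdriver lying on the bench. Leave alone.
- end_stop: The steel plate, 8 mm thick, that closes the far end of the V (part of the anvil; origin and axes as the anvil's).
- pin: The headed shackle pin as a body, origin and axes as its middle's. Between -31 and -65 mm it is free on both sides and below in the rack; held about 47 mm behind its middle (x = -47 mm) it can be laid into the V without the gripper meeting the micrometer. Once its tip is within about 10 mm of the stop, the V alone carries it.
Mind the look-alikes: they are no part of the job. Of the things like the micrometer, leave any that is green or purple; of the rest the larger one is meant.

How it is judged:
By the outcome, as a careful person would: the job done as asked, in the order asked, and still so for the second after the job is handed in, with the robot touching nothing.
It also fails if it takes over 72 s, if anything falls off the work surface, if the arm or the gripper's body presses on something with over 40 N, if the wrist force passes 120 N, or if a joint passes its speed limit or range.

## Working session

There is one attempt and no reset: what is moved stays moved. The work goes in short steps, Python scripts to look and compute and a tool call to move; the robot and the scene stay as the last step left them, time stands still between calls to the robot, and variables do not carry over. Pictures are saved under pics/ and viewed, at most 10 in all, crops included, and the job is handed in when it is done.

Besides the shell and the picture viewer there is one more tool, called as name([rows], argument=value, ...), one row to a line, values as JSON. send_rows: Moves the arm, as the interface text tells. Its arguments: {"type":"object","properties":{"deltas":{"type":"array"},"squeeze":{"type":"number"}},"required":["deltas"]}

```bash
ls; mkdir -p pics; cat > h.py <<'E'
import numpy as np, cv2
from rig import telemetry, optics, env
def cam(name):
    s=telemetry.observe(); d=optics.get_image(name)
    if 'rvec' in d:
        R=cv2.Rodrigues(np.array(d['rvec'],float))[0]; t=np.array(d['tvec'],float).ravel()
        Rc=R.T; o=-R.T@t
    else:
        T=np.array(d['hand_eye']); Rt=np.array(s['tool_rot']); 
        Rc=Rt@T[:3,:3]; o=Rt@T[:3,3]+np.array(s['position'])
    d['Rc']=Rc; d['o']=o; return d
def cloud(d):
    K=d['K']; z=d['range_z']; v,u=np.mgrid[:480,:640]
    p=np.stack([(u-K[0,2])/K[0,0]*z,(v-K[1,2])/K[1,1]*z,z],-1)
    P=p@d['Rc'].T+d['o']; P[z==0]=np.nan; return P
def ray(d,u,v,h):
    r=d['Rc']@np.linalg.inv(d['K'])@np.array([u,v,1.]); return d['o']+r*(h-d['o'][2])/r[2]
def save(d,n): cv2.imwrite('pics/'+n,d['image'][:,:,::-1])
E
python3 - <<'E'
from h import *
for n in('top','side'):
    d=cam(n); save(d,n+'0.png'); np.savez(n+'0.npz',**{k:np.array(v) for k,v in d.items()}); print(n,d['o'],d['K'][0,0])
a=[cv2.imread('pics/%s0.png'%n) for n in('top','side')]
E
```

```text
pics
top [0.41485868 0.02741037 1.38407661] 503.7289225497854
side [-0.20100775 -0.71999906  0.88037729] 512.6494694103351
```

View pics/top0.png

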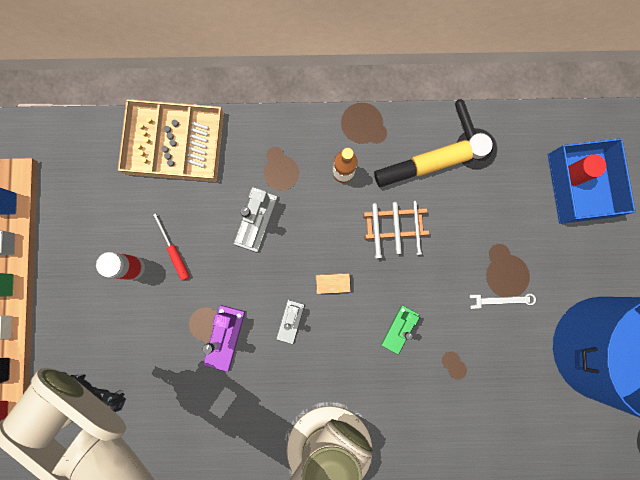

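View pics/side0.png

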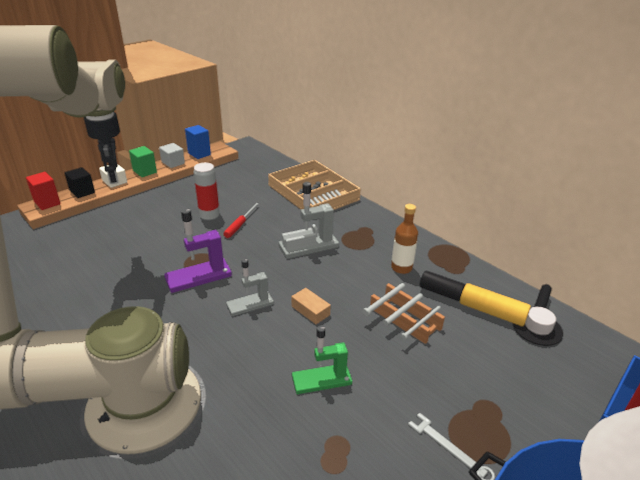

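The top view shows four micrometers: large grey (255,218), small grey (290,322), purple (225,338) and green (402,330). The larger grey one is meant. The rack pins are at (376,231), (397,228) and (418,228), and I'll check which has the thick shank and head in a crop.

```bash
python3 - <<'E'
from h import *
d=dict(np.load('top0.npz')); P=cloud(d); im=d['image']
bgr=im[:,:,::-1]
a=cv2.resize(bgr[175:265,220:300],None,fx=5,fy=5,interpolation=cv2.INTER_CUBIC)[:450]
b=cv2.resize(bgr[190:270,355:440],None,fx=4.7,fy=5.625,interpolation=cv2.INTER_CUBIC)
cv2.imwrite('pics/crop1.png',np.hstack([a[:450],b[:450]]))
# pins: bright pixels by height in rack region
hsv=cv2.cvtColor(im,cv2.COLOR_RGB2HSV)
m=((hsv[:,:,1]<40)&(hsv[:,:,2]>120)&(P[:,:,2]>.03)).astype(np.uint8)
m2=np.zeros_like(m); m2[190:270,355:440]=m[190:270,355:440]
n,l,st,c=cv2.connectedComponentsWithStats(m2)
for i in range(1,n):
    if st[i,4]<60: continue
    v,u=np.nonzero(l==i); q=np.array([ray(d,x,y,.045) for x,y in zip(u,v)])
    (cx,cy),(w,h),an=cv2.minAreaRect(q[:,:2].astype(np.float32)*1000)
    vx,vy,x0,y0=cv2.fitLine(q[:,:2].astype(np.float32),cv2.DIST_L2,0,.01,.01).ravel()
    s=(q[:,:2]-[x0,y0])@[vx,vy]; 
    tr=(q[:,:2]-[x0,y0])@[-vy,vx]
    hist=[round(np.ptp(tr[(s>=a)&(s<a+.01)])*1000) if ((s>=a)&(s<a+.01)).any() else 0 for a in np.arange(-.09,.09,.01)]
    print(st[i],cx,cy,w,h,'dir',np.degrees(np.arctan2(vy,vx)),s.min(),s.max(),hist, 'area/len',st[i,4])
# micrometer foot / knob
R=(slice(175,265),slice(220,300)); Z=P[R]
for lo,hi in((.005,.025),(.045,.06),(.115,.135),(.135,.185),(.19,.23)):
    k=(Z[:,:,2]>lo)&(Z[:,:,2]<hi)
    if k.sum()>3:
        (c,s,an)=cv2.minAreaRect(Z[k][:,:2].astype(np.float32)*1000); print(lo,hi,k.sum(),c,s,an,np.median(Z[k],0))
E
```

```text
[413 201   9  54 171] 582.4154052734375 -244.5913848876953 143.75274658203125 13.505125999450684 dir 2.7473457 -0.0689952222771488 0.07497348735899108 [0, 0, 14, 8, 6, 6, 8, 6, 6, 8, 6, 6, 8, 6, 6, 6, 8, 0] area/len 171
[393 202   8  52 262] 583.3499755859375 -189.4013214111328 138.576171875 13.634757041931152 dir 2.397517 -0.06865758818731311 0.06988012443069698 [0, 0, 11, 11, 11, 14, 11, 11, 13, 11, 11, 11, 14, 11, 11, 11, 0, 0] area/len 262
[372 204  10  55 277] 575.0963745117188 -135.56480407714844 145.8136444091797 16.459552764892578 dir 2.5098896 -0.07219574575244729 0.07359844724893956 [0, 16, 16, 11, 13, 11, 11, 11, 11, 11, 11, 13, 11, 11, 11, 14, 11, 0] area/len 277
0.005 0.025 739 (617.5103149414062, 182.00270080566406) (218.22848510742188, 248.0911407470703) 88.96640014648438 [0.60208055 0.17366964 0.01568341]
0.045 0.06 352 (609.3903198242188, 194.04417419433594) (41.84375762939453, 139.73611450195312) 70.28166198730469 [0.57752089 0.20179802 0.05063855]
0.115 0.135 406 (635.9686279296875, 182.46951293945312) (40.79373550415039, 89.35415649414062) 72.49723815917969 [0.64641704 0.18019013 0.12419139]
0.135 0.185 19 (602.1154174804688, 190.88751220703125) (6.28080940246582, 18.99304962158203) 37.563987731933594 [0.60048771 0.18964406 0.15982984]
0.19 0.23 90 (606.92333984375, 193.70614624023438) (21.555198669433594, 21.880197525024414) 47.291603088378906 [0.6061237  0.19295242 0.21090699]
```

View pics/crop1.png

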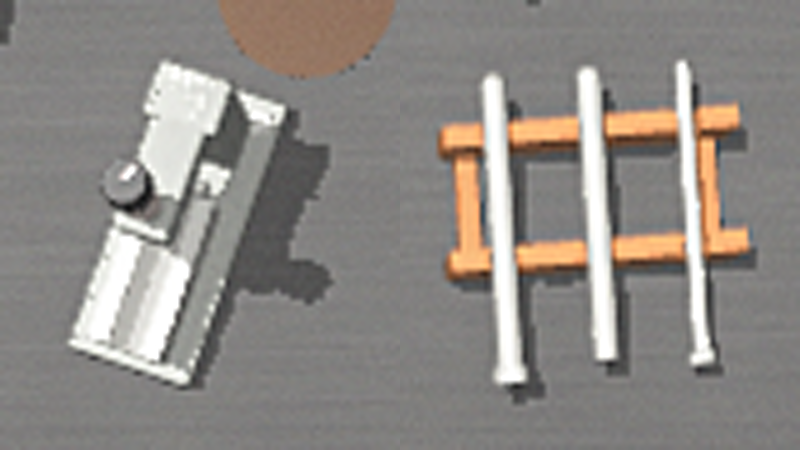

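The enlarged crop shows three pins in the rack. The leftmost, at about (376,231) in the full image, is thick with a wide near-end head, so it is the shackle pin. The middle one has no head and the right one is thin. The large grey micrometer (255,218) has its knob at (245,212), its open V end toward the robot and its column away from it.

```bash
cat >> h.py <<'E'
from scipy.spatial.transform import Rotation as Rn
def Rdown(yaw):  # tool z down, tool x along heading yaw (deg)
    c,s=np.cos(np.radians(yaw)),np.sin(np.radians(yaw))
    return np.array([[c,s,0],[s,-c,0],[0,0,-1.]])
def plan(pos,yaw,verbose=True):
    s=telemetry.observe(); R=np.array(s['tool_rot']); p=np.array(s['position']); Rt=Rdown(yaw)
    rv=Rn.from_matrix(R.T@Rt).as_rotvec()
    print('now',p.round(4),'yaw',np.degrees(np.arctan2(R[1,0],R[0,0])).round(2),'q',np.round(s['q'],1),'w',round(s['grip_width'],4))
    print('rotvec',rv.round(4),'then shift(final frame)',(Rt.T@(np.array(pos)-p)).round(4),'shift first(cur frame)',(R.T@(np.array(pos)-p)).round(4))
E
python3 - <<'E'
from h import *
s=telemetry.observe(); print(np.round(s['tool_rot'],3), s['ft_force'],s['wrist_torque'])
d=cam('wrist'); print(np.round(d['hand_eye'],3),d['K'])
for y in (2.5,-177.5): plan([.50,-.137,.25],y)
E
```

```text
[[-0.918  0.396 -0.001]
 [ 0.396  0.918 -0.001]
 [ 0.    -0.001 -1.   ]] [0.01100039 0.11717768 0.73439174] [-0.02813612 -0.02747008 -0.00016497]
[[-0.    -0.955 -0.296  0.077]
 [ 1.     0.    -0.    -0.001]
 [ 0.    -0.296  0.955 -0.118]
 [ 0.     0.     0.     1.   ]] [[427.73015702   0.         327.19451366]
 [  0.         427.73015702 239.02661335]
 [  0.           0.           1.        ]]
now [0.2175 0.5049 0.2559] yaw 156.69 q [ 54.4  21.8  74.4   0.   83.9 -12.3] w 0.0852
rotvec [-7.0000e-04  1.4000e-03  2.6911e+00] then shift(final frame) [0.2542 0.6536 0.0059] shift first(cur frame) [-0.5134 -0.4778  0.0063]
now [0.2175 0.5049 0.2559] yaw 156.69 q [ 54.4  21.8  74.4   0.   83.9 -12.3] w 0.0852
rotvec [-0.0011 -0.0005 -0.4505] then shift(final frame) [-0.2542 -0.6536  0.0059] shift first(cur frame) [-0.5134 -0.4778  0.0063]
```

send_rows([
  [[0, 0, -0.015, 0, 0, -0.15, 0], [0, 0, -0.015, 0, 0, -0.15, -0.3], [0, 0, -0.01, 0, 0, -0.15, -0.3], [-0.028, -0.0625, 0, 0, 0, 0, -0.3], [-0.028, -0.0625, 0, 0, 0, 0, -0.3], [-0.028, -0.0625, 0, 0, 0, 0, -0.3], [-0.028, -0.0625, 0, 0, 0, 0, -0.3], [-0.028, -0.0625, 0, 0, 0, 0, -0.3], [-0.028, -0.0625, 0, 0, 0, 0, -0.3], [-0.028, -0.0625, 0, 0, 0, 0, -0.3], [-0.028, -0.0625, 0, 0, 0, 0, -0.3], [-0.028, -0.0625, 0, 0, 0, 0, -0.3]],
])

```text
time_s: 1.65
position: [0.47, 0.0001, 0.2963]
tool_rot: [[-0.999, -0.043, -0.0], [-0.043, 0.999, 0.0], [-0.0, 0.0, -1.0]]
ft_force: [0.9, 0.6, 0.5]
grip_width: 0.0299
gripper_force: 0.0
```

send_rows([
  [[0, -0.06, 0.03, 0, 0, 0, -0.3], [0, -0.03, 0.015, 0, 0, 0, -0.3], [0, 0, 0, 0, 0, 0, -0.3], [0, 0, 0, 0, 0, 0, -0.3]],
])

```text
time_s: 2.15
position: [0.4733, -0.0831, 0.2537]
tool_rot: [[-0.999, -0.043, 0.0], [-0.043, 0.999, 0.0], [-0.0, 0.0, -1.0]]
ft_force: [0.5, 0.3, 1.0]
grip_width: 0.0299
gripper_force: 0.0
```

```bash
python3 - <<'E'
from h import *
d=cam('wrist'); save(d,'w1.png'); np.savez('w1.npz',**{k:np.array(v) for k,v in d.items()})
plan([.532,-.1375,.15],-177.5)
P=cloud(d); hsv=cv2.cvtColor(d['image'],cv2.COLOR_RGB2HSV)
m=((hsv[:,:,1]<45)&(hsv[:,:,2]>110)&(P[:,:,2]>.03)&(P[:,:,2]<.06)).astype(np.uint8)
n,l,st,c=cv2.connectedComponentsWithStats(m)
for i in range(1,n):
    if st[i,4]<800: continue
    q=P[l==i]; (x0,y0)=np.median(q[:,:2],0)
    vx,vy,x0,y0=cv2.fitLine(q[:,:2].astype(np.float32),cv2.DIST_HUBER,0,.01,.01).ravel()
    if vx<0: vx,vy=-vx,-vy
    s=(q[:,:2]-[x0,y0])@[vx,vy]; tr=(q[:,:2]-[x0,y0])@[-vy,vx]
    sh=[(round(a,3),round(np.ptp(tr[(s>=a)&(s<a+.01)])*1000,1),round((tr[(s>=a)&(s<a+.01)].min()+tr[(s>=a)&(s<a+.01)].max())*500,1)) for a in np.arange(s.min(),s.max()-.01,.01)]
    print(st[i],(x0,y0),np.degrees(np.arctan2(vy,vx)),'ends',s.min(),s.max(),'ztop',np.percentile(q[:,2],95)); print(sh)
    print('head end',x0+vx*s.min(),y0+vy*s.min(),'tip',x0+vx*s.max(),y0+vy*s.max())
E
```

```text
now [ 0.4733 -0.0828  0.2539] yaw -177.47 q [ -24.1   14.9   85.1    0.    79.9 -116.6] w 0.0299
rotvec [-0.0002  0.0008  0.0005] then shift(final frame) [-0.0562 -0.0572  0.1039] shift first(cur frame) [-0.0561 -0.0572  0.104 ]
[ 243  237   25   75 1314] (np.float32(0.52752435), np.float32(-0.13921173)) 1.976577 ends -0.025790572874304477 0.03709566722620624 ztop 0.04918398752966296
[(np.float64(-0.026), np.float64(19.6), np.float64(-1.1)), (np.float64(-0.016), np.float64(13.2), np.float64(-0.5)), (np.float64(-0.006), np.float64(13.9), np.float64(-0.6)), (np.float64(0.004), np.float64(13.9), np.float64(-0.6)), (np.float64(0.014), np.float64(13.3), np.float64(-0.2)), (np.float64(0.024), np.float64(14.8), np.float64(-1.1))]
head end 0.5017491239084294 -0.140101270154522 tip 0.5645979483585316 -0.1379322649030988
[ 111  241   35  135 1565] (np.float32(0.56243885), np.float32(-0.24693608)) 2.4695482 ends -0.05315331782459764 0.07087289350857008 ztop 0.04415714014153229
[(np.float64(-0.053), np.float64(15.4), np.float64(-1.2)), (np.float64(-0.043), np.float64(8.7), np.float64(-0.9)), (np
[... 1417 characters left out ...]
np.float64(-4.0))]
head end 0.5126117121560693 -0.19394331358125097 tip 0.6266905159502798 -0.1882464771328267
[ 604  338   36   67 1243] (np.float32(0.6109917), np.float32(0.1849755)) 11.562203 ends -0.03840231454172644 0.024667142082748672 ztop 0.053970250079372256
[(np.float64(-0.038), np.float64(8.0), np.float64(4.4)), (np.float64(-0.028), np.float64(13.0), np.float64(1.0)), (np.float64(-0.018), np.float64(25.2), np.float64(2.0)), (np.float64(-0.008), np.float64(32.8), np.float64(-1.6)), (np.float64(0.002), np.float64(33.0), np.float64(-3.6)), (np.float64(0.012), np.float64(28.0), np.float64(-3.1))]
head end 0.5733686747322637 0.17727846465850455 tip 0.6351583043915054 0.1899195814733564
```

View pics/w1.png

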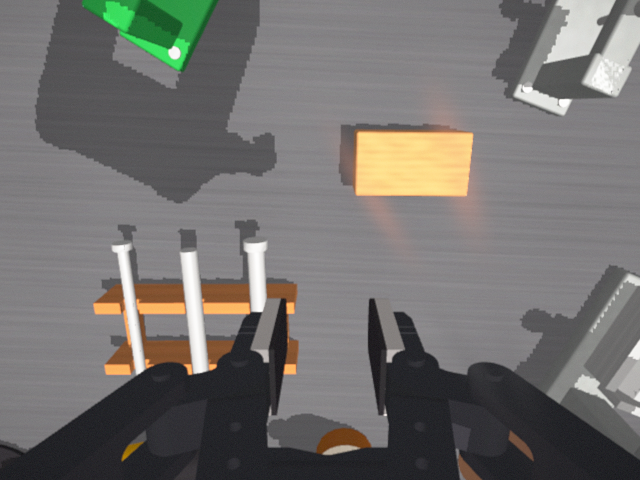

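The wrist view shows the headed pin at (255,245-310), beside the plain pin (190,250) and the thin pin (122,247). Its head end is at x≈0.502, y≈-0.140 and its heading is 2.5°.

send_rows([
  [[-0.0285, -0.029, 0, 0, 0, 0, -0.3], [-0.0285, -0.0295, 0, 0, 0, 0, -0.3], [0, 0, 0.05, 0, 0, 0, -0.3], [0, 0, 0.05, 0, 0, 0, -0.3], [0, 0, 0.04, 0, 0, 0, -0.3], [0, 0, 0.03, 0, 0, 0, -0.3], [0, 0, 0.02, 0, 0, 0, -0.3], [0, 0, 0.01, 0, 0, 0, -0.3], [0, 0, 0.009, 0, 0, 0, -0.3], [0, 0, 0, 0, 0, 0, -0.3]],
])

```text
time_s: 3.45
position: [0.5328, -0.1394, 0.0444]
tool_rot: [[-0.999, -0.044, 0.0], [-0.044, 0.999, -0.0], [-0.0, -0.0, -1.0]]
ft_force: [0.0, -0.5, 0.4]
grip_width: 0.0296
gripper_force: 0.0
```

send_rows([
  [[0, 0, 0, 0, 0, 0, -0.6], [0, 0, 0, 0, 0, 0, -1], [0, 0, 0, 0, 0, 0, -1], [0, 0, 0, 0, 0, 0, -1], [0, 0, 0, 0, 0, 0, -1], [0, 0, 0, 0, 0, 0, -1]],
], squeeze=24)

```text
time_s: 4.2
position: [0.533, -0.1398, 0.0446]
tool_rot: [[-0.999, -0.043, 0.001], [-0.043, 0.999, -0.0], [-0.001, -0.0, -1.0]]
ft_force: [1.5, -0.3, 3.1]
grip_width: 0.0131
gripper_force: 23.9
```

send_rows([
  [[0, 0, -0.003, 0, 0, 0, -1], [0, 0, -0.008, 0, 0, 0, -1], [0, 0, -0.015, 0, 0, 0, -1], [0, 0, -0.02, 0, 0, 0, -1], [0, 0, -0.02, 0, 0, 0, -1], [0, 0, -0.01, 0, 0, 0, -1], [0, 0, 0, 0, 0, 0, -1], [0, 0, 0, 0, 0, 0, -1]],
])

```text
time_s: 5.2
position: [0.5324, -0.1395, 0.1198]
tool_rot: [[-0.999, -0.043, -0.001], [-0.043, 0.999, 0.001], [0.001, 0.001, -1.0]]
ft_force: [-0.9, -0.9, -1.5]
grip_width: 0.0133
gripper_force: 23.5
```

```bash
python3 - <<'E'
from h import *
s=telemetry.observe(); print(s['position'],s['ft_force'],s['wrist_torque'])
d=cam('top'); P=cloud(d)
R=P[180:270,350:400].reshape(-1,3); R=R[(R[:,2]>.075)&(R[:,2]<.2)]
e=cam('side'); Q=cloud(e); save(e,'s1.png')
Q=Q[220:380,300:500].reshape(-1,3)
for n,A in(('top',R),('side',Q)):
    A=A[(abs(A[:,1]+.14)<.018)&(A[:,2]>.075)&(A[:,2]<.135)]
    for x in np.arange(.49,.67,.01):
        k=A[abs(A[:,0]-x)<.005]
        if len(k)>2: print(n,round(x,3),len(k),np.round(np.percentile(k[:,2],90),4),np.round(np.median(k[:,1]),4))
E
```

```text
[ 0.53238236 -0.13948693  0.11978341] [-0.92781264 -0.85269859 -1.48764814] [0.03376108 0.03202909 0.01330649]
top 0.5 5 0.125 -0.1421
top 0.63 3 0.1201 -0.1272
top 0.64 14 0.1202 -0.1314
top 0.65 9 0.1217 -0.1303
side 0.5 43 0.1243 -0.143
side 0.51 17 0.1254 -0.1457
side 0.52 96 0.1311 -0.1472
side 0.53 28 0.1328 -0.1342
side 0.54 10 0.1315 -0.1329
side 0.57 4 0.1216 -0.1413
side 0.58 7 0.1214 -0.1385
side 0.62 7 0.1226 -0.138
side 0.63 15 0.1206 -0.1386
side 0.64 20 0.1211 -0.1382
side 0.65 3 0.1174 -0.1373
```

The pin is held level: its top is at about 0.121 near the tip and the axis is at the grasp height. Next I go to a viewpoint beside the micrometer.

```bash
python3 - <<'E'
from h import *
plan([.435,.188,.22],161)
E
```

```text
now [ 0.5324 -0.1395  0.1197] yaw -177.53 q [ -27.    29.7   85.9    0.    64.5 -119.5] w 0.0133
rotvec [ 0.0005 -0.0014  0.3748] then shift(final frame) [ 0.1988  0.2779 -0.1003] shift first(cur frame) [ 0.0833  0.3315 -0.1   ]
```

send_rows([
  [[0, 0, -0.03, 0, 0, 0, -1], [0, 0, -0.035, 0, 0, 0, -1], [0, 0, -0.035, 0, 0, 0.075, -1], [0, 0, 0, 0, 0, 0.15, -1], [0, 0, 0, 0, 0, 0.15, -1], [0.03, 0.035, 0, 0, 0, 0, -1], [0.035, 0.05, 0, 0, 0, 0, -1], [0.035, 0.05, 0, 0, 0, 0, -1], [0.035, 0.05, 0, 0, 0, 0, -1], [0.035, 0.05, 0, 0, 0, 0, -1], [0.029, 0.043, 0, 0, 0, 0, -1], [0, 0, 0, 0, 0, 0, -1]],
])

```text
time_s: 6.8
position: [0.4338, 0.1907, 0.22]
tool_rot: [[-0.947, 0.321, -0.001], [0.321, 0.947, 0.0], [0.001, -0.0, -1.0]]
ft_force: [1.4, -0.6, -1.9]
grip_width: 0.0133
gripper_force: 23.7
```

send_rows([
  [[0, 0, 0, 0, 0, 0, -1], [0, 0, 0, 0, 0, 0, -1]],
])

```text
time_s: 7.05
position: [0.4356, 0.1871, 0.2202]
tool_rot: [[-0.945, 0.327, -0.0], [0.327, 0.945, -0.0], [0.0, -0.0, -1.0]]
ft_force: [1.1, 0.2, -1.6]
grip_width: 0.0134
gripper_force: 23.7
```

```bash
python3 - <<'E'
from h import *
d=cam('wrist'); save(d,'w2.png'); np.savez('w2.npz',**{k:np.array(v) for k,v in d.items()})
plan([.435,.188,.22],161)
E
```

```text
now [0.4355 0.1871 0.2202] yaw 160.88 q [  8.9  16.1  89.5  -0.   74.4 -62. ] w 0.0131
rotvec [-0.0002 -0.0002 -0.002 ] then shift(final frame) [0.0008 0.0007 0.0002] shift first(cur frame) [0.0008 0.0007 0.0002]
```

View pics/w2.png

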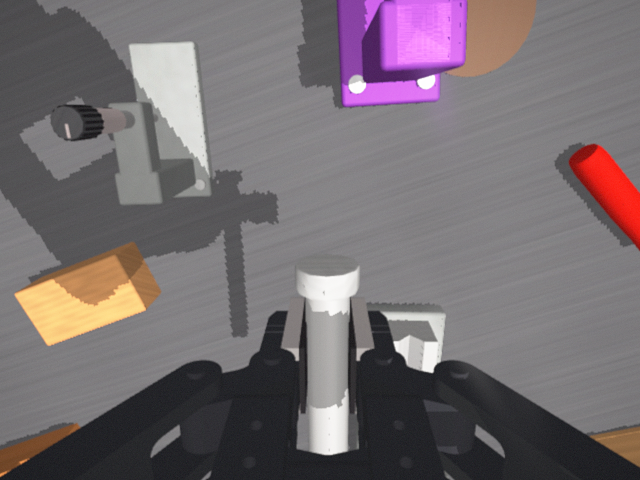

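The gripper hides most of the micrometer. Only the open end of its foot shows, at (370-445, 305-370). I'll move forward beside it.

send_rows([
  [[0, -0.02, 0, 0, 0, 0, -1], [-0.035, -0.01, 0, 0, 0, 0, -1], [-0.04, 0, 0, 0, 0, 0, -1], [-0.04, 0, 0, 0, 0, 0, -1], [-0.025, 0, 0, 0, 0, 0, -1], [0, 0, 0, 0, 0, 0, -1], [0, 0, 0, 0, 0, 0, -1]],
])

```text
time_s: 7.98
position: [0.5572, 0.1137, 0.2201]
tool_rot: [[-0.945, 0.327, -0.001], [0.327, 0.945, 0.0], [0.001, -0.0, -1.0]]
ft_force: [0.4, -0.0, -2.1]
grip_width: 0.0133
gripper_force: 23.7
```

```bash
python3 - <<'E'
from h import *
d=cam('wrist'); save(d,'w3.png'); np.savez('w3.npz',**{k:np.array(v) for k,v in d.items()})
plan([.435,.188,.22],161)
P=cloud(d)
# overlay-free: rotate into approx micrometer frame
a=np.radians(-19); X=np.array([np.cos(a),np.sin(a)]); Y=np.array([-np.sin(a),np.cos(a)])
q=P-[.606,.193,0]; mx=q[...,0]*X[0]+q[...,1]*X[1]; my=q[...,0]*Y[0]+q[...,1]*Y[1]
for lo,hi in((.012,.024),(.05,.056),(.12,.13),(.185,.22)):
    k=(P[...,2]>lo)&(P[...,2]<hi)&(abs(my)<.06)&(abs(mx)<.12)&(np.arange(640)[None]>300)
    print(lo,hi,k.sum(), [np.percentile(mx[k],p).round(4) for p in(1,50,99)],[np.percentile(my[k],p).round(4) for p in(1,50,99)] if k.any() else '', np.median(P[...,2][k]))
E
```

```text
now [0.5571 0.1139 0.2204] yaw 160.97 q [ -0.4  25.3  74.8   0.   79.9 -71.3] w 0.0132
rotvec [-0.0001 -0.0005 -0.0005] then shift(final frame) [0.1396 0.0303 0.0004] shift first(cur frame) [0.1396 0.0302 0.0005]
0.012 0.024 5638 [np.float64(-0.073), np.float64(-0.0106), np.float64(0.0878)] [np.float64(-0.0357), np.float64(-0.0249), np.float64(0.0342)] 0.01796322192301736
0.05 0.056 4316 [np.float64(-0.0658), np.float64(-0.0259), np.float64(0.0572)] [np.float64(-0.0209), np.float64(-0.0088), np.float64(0.0204)] 0.05179141504268872
0.12 0.13 4583 [np.float64(-0.0124), np.float64(0.0223), np.float64(0.0571)] [np.float64(-0.0154), np.float64(-0.0035), np.float64(0.0169)] 0.12486519519833086
0.185 0.22 5906 [np.float64(-0.0105), np.float64(-0.0035), np.float64(0.0108)] [np.float64(-0.0119), np.float64(-0.0044), np.float64(0.0096)] 0.20933070095122563
```

View pics/w3.png

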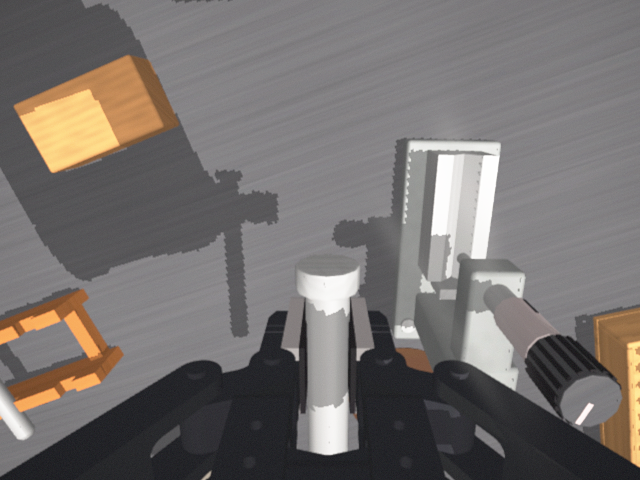

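The view shows the V at (430-485, 150-290), the foot's open end along (405-500, 145), the arm at (490,310) and the knob at (585,395), all unobstructed.

```bash
python3 - <<'E'
from h import *
from scipy.optimize import least_squares
d=dict(np.load('w3.npz')); P=cloud(d)
a=np.radians(-19); X=np.array([np.cos(a),np.sin(a)]); Y=np.array([-np.sin(a),np.cos(a)])
q=P-[.606,.193,0]; mx=q[...,0]*X[0]+q[...,1]*X[1]; my=q[...,0]*Y[0]+q[...,1]*Y[1]; z=P[...,2]
col=np.arange(640)[None]>300
k=(abs(my)<.0085)&(mx>-.064)&(mx<-.018)&(z>.040)&(z<.056)&col
f=lambda p:z[k]-p[0]-abs(my[k]-p[1]-p[2]*mx[k])*p[3]
r=least_squares(f,[.042,0,0,1],loss='soft_l1',f_scale=.001); print(k.sum(),r.x,'yaw',-19+np.degrees(r.x[2]),np.std(f(r.x)))
k2=(abs(abs(my)-.015)<.004)&(mx>-.064)&(mx<-.018)&(z>.048)&(z<.056)&col; print('edge z',np.median(z[k2]))
# foot left edge & front edge
foot=(abs(z-.018)<.003)&col&(abs(my)<.06)
E=[]
for v in range(150,320,3):
    u=np.nonzero(foot[v]&(my[v]<-.02))[0]
    if len(u)>2: E.append((mx[v,u[0]],my[v,u[0]]))
E=np.array(E); E=E[abs(E[:,1]+.035)<.004]; p=np.polyfit(E[:,0],E[:,1],1); print('left edge',len(E),p,'yaw',-19+np.degrees(p[0]),np.polyval(p,0)+.035)
F=[]
for u in range(410,498,3):
    v=np.nonzero(foot[:,u]&(mx[:,u]<-.06))[0]
    if len(v): F.append((my[v[0],u],mx[v[0],u]))
F=np.array(F); print('front',len(F),np.median(F[:,1]),np.polyfit(F[:,0],F[:,1],1))
n=(abs(my)<.03)&(mx>-.08)&(mx<-.055)&(z>.05)&(z<.056)&col; print('anvil front',np.percentile(mx[n],[1,5]))
# knob top
k=(z>.207)&(abs(mx)<.03)&(abs(my)<.03)&col
(c,rad)=cv2.minEnclosingCircle(np.stack([mx[k],my[k]],1).astype(np.float32)); print('knob',c,rad,np.median(z[k]),k.sum())
(c)=[(np.percentile(t[k],1)+np.percentile(t[k],99))/2 for t in(mx,my)]; print(c)
# held pin: visible shank
k=(z>.2)&(z<.235)&(np.abs(np.arange(640)[None]-327)<30)&(np.arange(480)[:,None]<460)
T=(P-[.5571,.1139,.2204])@Rdown(160.97)
for lo in np.arange(.02,-.07,-.01):
    kk=k&(abs(T[...,0]-lo)<.005)&(abs(T[...,1])<.012)
    if kk.sum()>20: print('pin tx',round(lo,3),np.percentile(T[...,1][kk],[2,98]).round(4),T[...,2][kk].min().round(4))
hd=k&(abs(T[...,1])<.012); print('head end tx',np.percentile(T[...,0][hd],99.5))
E
```

```text
1590 [ 4.20066361e-02  1.28839895e-04 -1.70165471e-02  9.97898679e-01] yaw -19.974976332914224 0.0007931414026257119
edge z 0.05186274330832705
left edge 57 [-0.0161153  -0.03459429] yaw -19.923338587720114 0.00040571004365647784
front 30 -0.07293227291387366 [ 0.01621241 -0.0728472 ]
anvil front [-0.06655572 -0.06593687]
knob (0.0008491060580126941, -0.0005115253152325749) 0.012645329348742962 0.21170043489741153 3346
[np.float64(0.0005670585488243268), np.float64(-0.0008780958725584462)]
pin tx 0.02 [-0.0087  0.0061] -0.0057
pin tx 0.01 [-0.0105  0.0078] -0.0143
pin tx 0.0 [-0.0092  0.0068] -0.0146
pin tx -0.01 [-0.009   0.0066] -0.0143
pin tx -0.02 [-0.0077  0.0056] -0.0029
pin tx -0.03 [-0.0077  0.0054] -0.0027
pin tx -0.04 [-0.0077  0.0056] -0.0011
head end tx 0.031036419946327283
```

send_rows([
  [[0.035, 0, 0, 0, 0, 0.0164, -1], [0.04, 0, 0, 0, 0, 0, -1], [0.04, 0, 0, 0, 0, 0, -1], [0, 0.025, 0, 0, 0, 0, -1], [0, 0.02, 0.02, 0, 0, 0, -1], [0, 0, 0.05, 0, 0, 0, -1], [0, 0, 0.045, 0, 0, 0, -1], [0, 0, 0.025, 0, 0, 0, -1], [0, 0.02, 0, 0, 0, 0, -1], [0, 0.02, 0, 0, 0, 0, -1], [0, 0.007, 0, 0, 0, 0, -1], [0, 0, 0, 0, 0, 0, -1]],
])

```text
time_s: 9.52
position: [0.4804, 0.2393, 0.0805]
tool_rot: [[-0.94, 0.341, 0.0], [0.341, 0.94, -0.0], [-0.0, -0.0, -1.0]]
ft_force: [0.0, -0.6, -1.7]
grip_width: 0.0132
gripper_force: 23.8
```

send_rows([
  [[0, 0, 0, 0, 0, 0, -1], [0, 0, 0, 0, 0, 0, -1]],
])

```text
time_s: 9.78
position: [0.4807, 0.2388, 0.0805]
tool_rot: [[-0.94, 0.342, -0.0], [0.342, 0.94, -0.0], [0.0, -0.0, -1.0]]
ft_force: [-0.7, 0.0, -1.8]
grip_width: 0.0128
gripper_force: 23.8
```

```bash
cat >> h.py <<'E'
XM=np.array([.9399,-.3415]); YM=np.array([.3415,.9399]); OM=np.array([.6073,.1927])
def mstate():
    s=telemetry.observe(); p=np.array(s['position']); f=np.array(s['ft_force']); R=np.array(s['tool_rot'])
    print('t',s['time_s'],'m-xyz',((p[:2]-OM)@XM).round(4),((p[:2]-OM)@YM).round(4),p[2].round(4),'F',(f[:2]@XM).round(2),(f[:2]@YM).round(2),f[2].round(2),'T',np.round(s['wrist_torque'],3),'yaw',np.degrees(np.arctan2(R[1,0],R[0,0])).round(2),'w',round(s['grip_width'],4),'q6',round(s['q'][5],1))
E
python3 -c "
from h import *
mstate()
d=cam('side'); cv2.imwrite('pics/s2.png',cv2.resize(d['image'][180:270,260:380,::-1],None,fx=5,fy=5,interpolation=2))"
```

```text
t 9.775 m-xyz -0.1347 0.0001 0.0805 F -0.65 -0.22 -1.79 T [-0.013  0.032  0.028] yaw 160.02 w 0.0128 q6 -56.2
```

View pics/s2.png

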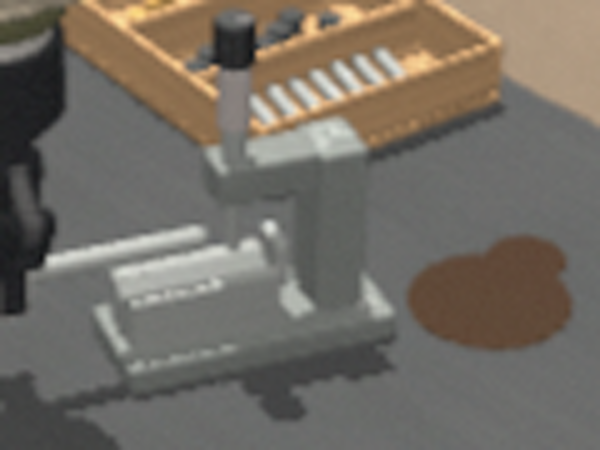

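The side crop shows the pin above the V with its tip, near (205,232), just short of the spindle and about level. Now I lower it.

send_rows([
  [[0, 0.001, 0.01, 0, 0, 0, -1], [0, 0, 0.008, 0, 0, 0, -1], [0, 0, 0.003, 0, 0, 0, -1], [0, 0, 0, 0, 0, 0, -1], [0, 0, 0, 0, 0, 0, -1]],
])

```text
time_s: 10.45
position: [0.4813, 0.2402, 0.0595]
tool_rot: [[-0.94, 0.341, 0.0], [0.341, 0.94, 0.0], [-0.0, 0.0, -1.0]]
ft_force: [-0.6, 0.1, -1.2]
grip_width: 0.0132
gripper_force: 23.8
```

```bash
python3 -c "
from h import *
mstate()"
```

```text
t 10.45 m-xyz -0.1347 0.0016 0.0595 F -0.59 -0.07 -1.24 T [0.027 0.062 0.029] yaw 160.05 w 0.0132 q6 -56.1
```

send_rows([
  [[0, 0, 0.001, 0, 0, 0, -1], [0, 0, 0.0005, 0, 0, 0, -1], [0, 0, 0, 0, 0, 0, -1]],
])

```text
time_s: 10.82
position: [0.4812, 0.2402, 0.058]
tool_rot: [[-0.94, 0.341, 0.0], [0.341, 0.94, 0.0], [-0.0, 0.0, -1.0]]
ft_force: [0.2, -0.3, -1.2]
grip_width: 0.013
gripper_force: 23.8
```

```bash
python3 -c "
from h import *
mstate()"
```

```text
t 10.825 m-xyz -0.1347 0.0016 0.058 F 0.28 -0.22 -1.21 T [-0.043  0.008 -0.015] yaw 160.05 w 0.013 q6 -56.1
```

send_rows([
  [[0, 0, 0.0005, 0, 0, 0, -1], [0, 0, 0, 0, 0, 0, -1], [0, 0, 0, 0, 0, 0, -1]],
])

```text
time_s: 11.2
position: [0.4812, 0.2402, 0.0574]
tool_rot: [[-0.94, 0.341, 0.0], [0.341, 0.94, -0.0], [-0.0, 0.0, -1.0]]
ft_force: [0.3, -0.3, -1.1]
grip_width: 0.0129
gripper_force: 23.9
```

send_rows([
  [[0, 0, 0.0005, 0, 0, 0, -1], [0, 0, 0, 0, 0, 0, -1], [0, 0, 0, 0, 0, 0, -1]],
])

```text
time_s: 11.58
position: [0.4812, 0.2402, 0.0569]
tool_rot: [[-0.94, 0.341, 0.0], [0.341, 0.94, -0.0], [-0.0, 0.0, -1.0]]
ft_force: [0.6, -0.6, 0.2]
grip_width: 0.013
gripper_force: 23.9
```

```bash
python3 -c "
from h import *
mstate()"
```

```text
t 11.575 m-xyz -0.1347 0.0016 0.0569 F 0.76 -0.33 0.19 T [-0.044 -0.022  0.037] yaw 160.05 w 0.013 q6 -56.1
```

send_rows([
  [[0, 0, 0.0005, 0, 0, 0, -1], [0, 0, 0, 0, 0, 0, -1], [0, 0, 0, 0, 0, 0, -1]],
])

```text
time_s: 11.95
position: [0.4812, 0.2402, 0.0564]
tool_rot: [[-0.94, 0.341, 0.0], [0.341, 0.94, 0.0], [-0.0, 0.0, -1.0]]
ft_force: [0.3, -0.4, 1.2]
grip_width: 0.0134
gripper_force: 24.0
```

```bash
python3 -c "
from h import *
mstate()"
```

```text
t 11.95 m-xyz -0.1347 0.0016 0.0564 F 0.4 -0.29 1.2 T [-0.087 -0.078 -0.056] yaw 160.05 w 0.0134 q6 -56.1
```

send_rows([
  [[-0.006, 0, 0, 0, 0, 0, -1], [-0.006, 0, 0, 0, 0, 0, -1], [-0.004, 0, 0, 0, 0, 0, -1], [0, 0, 0, 0, 0, 0, -1]],
])

```text
time_s: 12.45
position: [0.4968, 0.2344, 0.0564]
tool_rot: [[-0.94, 0.342, 0.001], [0.342, 0.94, -0.0], [-0.001, 0.0, -1.0]]
ft_force: [0.4, -3.4, 1.2]
grip_width: 0.0131
gripper_force: 24.1
```

```bash
python3 -c "
from h import *
mstate()"
```

```text
t 12.45 m-xyz -0.1181 0.0015 0.0564 F 1.49 -3.07 1.23 T [-0.496  0.013 -0.203] yaw 160.03 w 0.0131 q6 -57.1
```

send_rows([
  [[-0.006, 0, 0, 0, 0, 0, -1], [-0.006, 0, 0, 0, 0, 0, -1], [-0.004, 0, 0, 0, 0, 0, -1], [-0.002, 0, 0, 0, 0, 0, -1], [0, 0, 0, 0, 0, 0, -1]],
])

```text
time_s: 13.08
position: [0.5133, 0.2283, 0.0564]
tool_rot: [[-0.94, 0.341, -0.0], [0.341, 0.94, -0.0], [0.0, -0.0, -1.0]]
ft_force: [-5.1, -2.9, 3.1]
grip_width: 0.0131
gripper_force: 24.2
```

```bash
python3 -c "
from h import *
mstate()"
```

```text
t 13.075 m-xyz -0.1005 0.0014 0.0564 F -3.85 -4.46 3.13 T [-0.44   0.56  -0.156] yaw 160.04 w 0.0131 q6 -58.1
```

send_rows([
  [[0, -0.0008, -0.0003, 0, 0, 0, -1], [0, 0, 0, 0, 0, 0, -1], [0, 0, 0, 0, 0, 0, -1]],
])

```text
time_s: 13.45
position: [0.5132, 0.2279, 0.0567]
tool_rot: [[-0.94, 0.341, 0.001], [0.341, 0.94, 0.0], [-0.001, 0.0, -1.0]]
ft_force: [-1.8, -0.4, 1.1]
grip_width: 0.0129
gripper_force: 24.0
```

```bash
python3 -c "
from h import *
mstate()"
```

```text
t 13.45 m-xyz -0.1005 0.001 0.0567 F -1.53 -0.96 1.12 T [-0.116  0.143 -0.039] yaw 160.05 w 0.0129 q6 -58.2
```

send_rows([
  [[-0.0015, -0.0003, 0, 0, 0, 0, -1], [-0.0015, 0, 0, 0, 0, 0, -1], [0, 0, 0, 0, 0, 0, -1]],
])

```text
time_s: 13.82
position: [0.5159, 0.2267, 0.0568]
tool_rot: [[-0.94, 0.341, 0.001], [0.341, 0.94, 0.0], [-0.001, 0.001, -1.0]]
ft_force: [-1.0, 2.4, 0.5]
grip_width: 0.0129
gripper_force: 24.1
```

```bash
python3 -c "
from h import *
mstate()"
```

```text
t 13.825 m-xyz -0.0975 0.0007 0.0568 F -1.72 1.89 0.51 T [0.361 0.109 0.037] yaw 160.05 w 0.0129 q6 -58.4
```

send_rows([
  [[-0.0007, 0, 0, 0, 0, 0, -1], [-0.0006, 0, 0, 0, 0, 0, -1], [0, 0, 0, 0, 0, 0, -1]],
])

```text
time_s: 14.2
position: [0.5169, 0.2262, 0.0567]
tool_rot: [[-0.94, 0.341, 0.0], [0.341, 0.94, 0.0], [-0.0, 0.0, -1.0]]
ft_force: [-2.5, 3.6, 1.4]
grip_width: 0.0131
gripper_force: 24.2
```

```bash
python3 -c "
from h import *
mstate()"
```

```text
t 14.2 m-xyz -0.0964 0.0006 0.0567 F -3.56 2.53 1.42 T [0.611 0.209 0.11 ] yaw 160.05 w 0.0131 q6 -58.4
```

send_rows([
  [[-0.0004, 0.0003, 0, 0, 0, 0, -1], [0, 0, 0, 0, 0, 0, -1], [0, 0, 0, 0, 0, 0, -1]],
])

```text
time_s: 14.58
position: [0.5172, 0.2262, 0.0567]
tool_rot: [[-0.94, 0.341, -0.0], [0.341, 0.94, -0.0], [0.0, -0.0, -1.0]]
ft_force: [-1.9, 2.6, 1.7]
grip_width: 0.013
gripper_force: 24.2
```

```bash
python3 -c "
from h import *
mstate()"
```

```text
t 14.575 m-xyz -0.0961 0.0007 0.0567 F -2.66 1.75 1.69 T [0.354 0.315 0.051] yaw 160.05 w 0.013 q6 -58.4
```

send_rows([
  [[-0.0004, 0, 0, 0, 0, 0, -1], [0, 0, 0, 0, 0, 0, -1]],
])

```text
time_s: 14.82
position: [0.5176, 0.226, 0.0567]
tool_rot: [[-0.94, 0.341, -0.0], [0.341, 0.94, -0.0], [0.0, -0.0, -1.0]]
ft_force: [-2.9, 3.2, 1.4]
grip_width: 0.0134
gripper_force: 24.2
```

```bash
python3 -c "
from h import *
mstate()"
```

```text
t 14.825 m-xyz -0.0957 0.0007 0.0567 F -3.86 2.0 1.44 T [0.345 0.392 0.091] yaw 160.05 w 0.0134 q6 -58.5
```

send_rows([
  [[-0.0005, 0.0001, 0, 0, 0, 0, -1], [0, 0, 0, 0, 0, 0, -1]],
])

```text
time_s: 15.08
position: [0.5181, 0.2259, 0.0566]
tool_rot: [[-0.94, 0.341, -0.0], [0.341, 0.94, -0.0], [0.0, -0.0, -1.0]]
ft_force: [-3.7, 2.4, 1.9]
grip_width: 0.0132
gripper_force: 24.2
```

```bash
python3 -c "
from h import *
mstate()"
```

```text
t 15.075 m-xyz -0.0952 0.0008 0.0566 F -4.32 1.02 1.87 T [ 0.284  0.407 -0.024] yaw 160.05 w 0.0132 q6 -58.5
```

send_rows([
  [[-0.0005, 0, 0, 0, 0, 0, -1], [0, 0, 0, 0, 0, 0, -1]],
])

```text
time_s: 15.32
position: [0.5183, 0.2259, 0.0566]
tool_rot: [[-0.94, 0.341, -0.001], [0.341, 0.94, -0.0], [0.001, -0.0, -1.0]]
ft_force: [-4.7, 2.0, 2.5]
grip_width: 0.0132
gripper_force: 24.2
```

```bash
python3 -c "
from h import *
mstate()"
```

```text
t 15.325 m-xyz -0.095 0.0008 0.0566 F -5.11 0.29 2.53 T [ 0.41   0.624 -0.005] yaw 160.05 w 0.0132 q6 -58.5
```

send_rows([
  [[-0.0005, 0, 0, 0, 0, 0, -1], [0, 0, 0, 0, 0, 0, -1]],
])

```text
time_s: 15.58
position: [0.5183, 0.2258, 0.0566]
tool_rot: [[-0.94, 0.341, -0.002], [0.341, 0.94, 0.0], [0.002, -0.001, -1.0]]
ft_force: [-6.1, 2.9, 3.2]
grip_width: 0.0131
gripper_force: 24.3
```

```bash
python3 -c "
from h import *
mstate()"
```

```text
t 15.575 m-xyz -0.0949 0.0008 0.0566 F -6.75 0.64 3.25 T [0.475 0.91  0.002] yaw 160.05 w 0.0131 q6 -58.5
```

send_rows([
  [[-0.0005, 0, 0, 0, 0, 0, -1], [-0.0003, 0, 0, 0, 0, 0, -1], [0, 0, 0, 0, 0, 0, -1]],
])

```text
time_s: 15.95
position: [0.5184, 0.2258, 0.0565]
tool_rot: [[-0.94, 0.341, -0.003], [0.341, 0.94, 0.0], [0.003, -0.001, -1.0]]
ft_force: [-9.2, 4.6, 6.1]
grip_width: 0.0134
gripper_force: 24.4
```

```bash
python3 -c "
from h import *
mstate()"
```

```text
t 15.95 m-xyz -0.0949 0.0007 0.0565 F -10.21 1.16 6.1 T [0.638 1.333 0.021] yaw 160.07 w 0.0134 q6 -58.6
```

send_rows([
  [[-0.0004, 0, 0, 0, 0, 0, -1], [0, 0, 0, 0, 0, 0, -1]],
])

```text
time_s: 16.2
position: [0.5184, 0.2258, 0.0565]
tool_rot: [[-0.94, 0.341, -0.004], [0.341, 0.94, 0.0], [0.004, -0.001, -1.0]]
ft_force: [-10.8, 5.5, 6.4]
grip_width: 0.0132
gripper_force: 24.5
```

```bash
python3 -c "
from h import *
mstate()"
```

```text
t 16.2 m-xyz -0.0949 0.0008 0.0565 F -12.05 1.49 6.36 T [ 0.793  1.524 -0.056] yaw 160.06 w 0.0132 q6 -58.6
```

send_rows([
  [[0, 0, 0, 0, 0, 0, -1], [0, 0, 0, 0, 0, 0, -0.7], [0, 0, 0, 0, 0, 0, -0.3], [0, 0, 0, 0, 0, 0, -0.2], [0, 0, 0, 0, 0, 0, -0.2]],
])

```text
time_s: 16.82
position: [0.5206, 0.225, 0.0567]
tool_rot: [[-0.94, 0.341, 0.001], [0.341, 0.94, -0.0], [-0.001, 0.0, -1.0]]
ft_force: [0.5, -1.4, 0.3]
grip_width: 0.0343
gripper_force: 0.0
```

```bash
python3 -c "
from h import *
mstate()"
```

```text
t 16.825 m-xyz -0.0925 0.0008 0.0567 F 0.93 -1.2 0.29 T [-0.01   0.033 -0.014] yaw 160.04 w 0.0343 q6 -58.6
```

send_rows([
  [[0, 0, -0.01, 0, 0, 0, -0.2], [0, 0, -0.03, 0, 0, 0, -0.2], [0.02, 0, -0.05, 0, 0, 0, -0.2], [0.02, 0, -0.06, 0, 0, 0, -0.2], [0, 0, -0.06, 0, 0, 0, -0.2], [0, 0, -0.03, 0, 0, 0, -0.2], [0, 0, 0, 0, 0, 0, -0.2], [0, 0, 0, 0, 0, 0, -0.2]],
])

```text
time_s: 17.82
position: [0.4825, 0.2386, 0.2952]
tool_rot: [[-0.94, 0.341, -0.001], [0.341, 0.94, -0.0], [0.001, -0.001, -1.0]]
ft_force: [0.5, -0.4, -0.5]
grip_width: 0.0339
gripper_force: 0.0
```

```bash
python3 - <<'E'
from h import *
mstate(); s=telemetry.observe(); print(np.round(s['q'],1))
d=cam('wrist'); save(d,'w4.png'); np.savez('w4.npz',**{k:np.array(v) for k,v in d.items()})
P=cloud(d); q=P[...,:2]-OM; mx=q@XM; my=q@YM; z=P[...,2]
k=(z>.052)&(z<.075)&(abs(my)<.02)&(mx>-.2)&(mx<0)
print('pin', np.percentile(mx[k],[0.5,50,99]))
for a in np.arange(-.14,0,.02):
    kk=k&(abs(mx-a)<.006)
    if kk.sum()>10: print(round(a,2),np.percentile(my[kk],[2,98]).round(4),np.percentile(z[kk],95).round(4))
E
```

```text
t 17.825 m-xyz -0.133 0.0005 0.2952 F 0.62 -0.22 -0.48 T [ 0.017 -0.058 -0.003] yaw 160.04 w 0.0339 q6 -56.3
[ 13.7  19.2  71.9  -0.   89.  -56.3]
pin [-0.12560997 -0.052435   -0.00089745]
-0.12 [-0.0097  0.0092] 0.0616
-0.1 [-0.0064  0.0059] 0.0595
-0.08 [-0.0065  0.006 ] 0.0596
-0.06 [-0.0192  0.0189] 0.0594
-0.04 [-0.019   0.0191] 0.0596
-0.02 [-0.0189  0.0185] 0.0598
0.0 [-0.018   0.0179] 0.0728
```

The pin is home and level: its head end reads -0.1256 against -0.126 expected. Next I go over the knob, wound back to q6≈-155.

send_rows([
  [[0, 0, 0, 0, 0, -0.179, -0.1], [0, 0, 0, 0, 0, -0.179, -0.1], [0, 0, 0, 0, 0, -0.179, -0.1], [0, 0, 0, 0, 0, -0.179, -0.1], [0, 0, 0, 0, 0, -0.179, -0.1], [0, 0, 0, 0, 0, -0.179, -0.1], [0, 0, 0, 0, 0, -0.179, -0.1], [0, 0, 0, 0, 0, -0.179, -0.1], [0, 0, 0, 0, 0, -0.179, -0.1], [0, 0, 0, 0, 0, -0.109, -0.1], [0, 0, 0, 0, 0, 0, -0.1]],
])

```text
time_s: 19.25
position: [0.4827, 0.2387, 0.2949]
tool_rot: [[-0.199, -0.98, -0.002], [-0.98, 0.199, -0.001], [0.001, 0.002, -1.0]]
ft_force: [-0.2, -0.4, -0.1]
grip_width: 0.0387
gripper_force: 0.0
```

```bash
python3 -c "
from h import *
mstate(); s=telemetry.observe(); R=np.array(s['tool_rot']); print(R.T@(np.array([.6076,.1935,.2952])-s['position']), R.round(4))"
```

```text
t 19.25 m-xyz -0.1329 0.0007 0.2949 F -0.02 -0.44 -0.13 T [ 0.017  0.038 -0.001] yaw -101.47 w 0.0387 q6 -154.8
[ 0.01948227 -0.13143165 -0.00058309] [[-1.988e-01 -9.800e-01 -2.200e-03]
 [-9.800e-01  1.988e-01 -6.000e-04]
 [ 1.000e-03  2.000e-03 -1.000e+00]]
```

send_rows([
  [[0.0065, -0.0438, 0, 0, 0, 0, -0.1], [0.0065, -0.0438, 0, 0, 0, 0, -0.1], [0.0065, -0.0438, 0, 0, 0, 0, -0.1], [0, 0, 0, 0, 0, 0, -0.1], [0, 0, 0, 0, 0, 0, -0.1]],
])

```text
time_s: 19.88
position: [0.6074, 0.1939, 0.2953]
tool_rot: [[-0.199, -0.98, -0.001], [-0.98, 0.199, -0.0], [0.0, 0.001, -1.0]]
ft_force: [-0.3, -0.2, 0.5]
grip_width: 0.0384
gripper_force: 0.0
```

```bash
python3 -c "
from h import *
mstate(); s=telemetry.observe(); R=np.array(s['tool_rot']); print(R.T@(np.array([.6076,.1935,.206])-s['position']))
d=cam('wrist'); save(d,'w5.png')
P=cloud(d); T=(P-np.array(s['position']))@R
z=P[...,2]; q=P[...,:2]-OM; k=(z>.205)&(z<.218)&(np.hypot(q[...,0],q[...,1])<.02); print(k.sum())
for t in(T[...,0],T[...,1]): print(np.percentile(t[k],[1,99]))
print(np.median(z[k]))"
```

```text
t 19.875 m-xyz -0.0003 0.0011 0.2953 F -0.27 -0.27 0.55 T [ 0.012 -0.029 -0.006] yaw -101.48 w 0.0384 q6 -161.4
[ 0.0003035  -0.00042339  0.08934835]
1636
[-0.0090142   0.01267408]
[-0.01100177  0.01089785]
0.21180102033340137
```

View pics/w5.png

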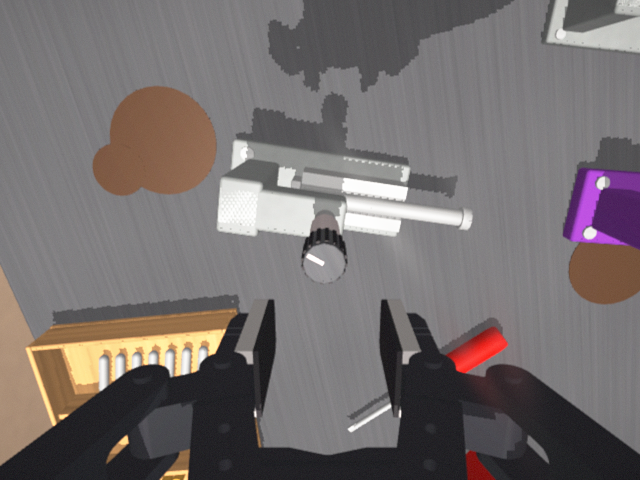

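The wrist view shows the knob at (325,260) with its white mark, centred between the fingers within about 1 mm. The pin lies in the V with its head at (465,218).

send_rows([
  [[0.0008, 0, 0.03, 0, 0, 0, -0.1], [0, 0, 0.03, 0, 0, 0, -0.1], [0, 0, 0.02, 0, 0, 0, -0.1], [0, 0, 0.009, 0, 0, 0, -0.1], [0, 0, 0, 0, 0, 0, -0.2], [0, 0, 0, 0, 0, 0, -0.35], [0, 0, 0, 0, 0, 0, -0.45], [0, 0, 0, 0, 0, 0, -0.55], [0, 0, 0, 0, 0, 0, -1], [0, 0, 0, 0, 0, 0, -1], [0, 0, 0, 0, 0, 0, -1]],
], squeeze=22)

```text
time_s: 21.3
position: [0.6083, 0.1929, 0.2079]
tool_rot: [[-0.198, -0.98, 0.003], [-0.98, 0.198, 0.0], [-0.001, -0.003, -1.0]]
ft_force: [3.6, -0.5, 5.2]
grip_width: 0.0212
gripper_force: 22.2
```

```bash
cat >> h.py <<'E'
def kstate():
    s=telemetry.observe(); R=np.array(s['tool_rot']); p=np.array(s['position'])
    print('t',round(s['time_s'],2),'p',p.round(4),'Ftool',(R.T@np.array(s['ft_force'])).round(2),'Ttool',(R.T@np.array(s['wrist_torque'])).round(3),'q6',round(s['q'][5],1),'w',round(s['grip_width'],4),'yaw',np.degrees(np.arctan2(R[1,0],R[0,0])).round(2))
E
python3 -c "
from h import *
kstate()"
```

```text
t 21.3 p [0.6083 0.1929 0.2079] Ftool [-0.26 -3.63 -5.2 ] Ttool [ 0.568 -0.021 -0.082] q6 -161.6 w 0.0212 yaw -101.41
```

send_rows([
  [[0, -0.0011, -0.0016, 0, 0, 0, -1], [0, 0, 0, 0, 0, 0, -1], [0, 0, 0, 0, 0, 0, -1]],
])

```text
time_s: 21.68
position: [0.6086, 0.1928, 0.2081]
tool_rot: [[-0.198, -0.98, -0.001], [-0.98, 0.198, -0.0], [0.0, 0.001, -1.0]]
ft_force: [1.5, 1.0, -2.0]
grip_width: 0.0211
gripper_force: 22.0
```

```bash
python3 -c "
from h import *
kstate()"
```

```text
t 21.68 p [0.6086 0.1928 0.2081] Ftool [-1.28 -1.3   2.02] Ttool [ 0.332 -0.196 -0.018] q6 -161.6 w 0.0211 yaw -101.4
```

send_rows([
  [[0, 0, 0.0001, 0, 0, 0.08, -1], [0, 0, 0.0001, 0, 0, 0.08, -1], [0, 0, 0.0001, 0, 0, 0.08, -1], [0, 0, 0.0001, 0, 0, 0.08, -1], [0, 0, 0.0001, 0, 0, 0.08, -1], [0, 0, 0.0001, 0, 0, 0, -1]],
])

```text
time_s: 22.42
position: [0.6085, 0.1928, 0.2075]
tool_rot: [[-0.563, -0.826, -0.001], [-0.826, 0.563, -0.0], [0.001, 0.001, -1.0]]
ft_force: [1.4, 1.2, -3.2]
grip_width: 0.0209
gripper_force: 21.9
```

```bash
python3 -c "
from h import *
kstate()"
```

```text
t 22.43 p [0.6085 0.1928 0.2075] Ftool [-1.8  -0.43  3.16] Ttool [ 0.16  -0.288  0.085] q6 -138.8 w 0.0209 yaw -124.28
```

send_rows([
  [[-0.0003, 0, 0.00015, 0, 0, 0.1, -1], [0, 0, 0.00015, 0, 0, 0.1, -1], [0, 0, 0.00015, 0, 0, 0.1, -1], [0, 0, 0.00015, 0, 0, 0.1, -1], [0, 0, 0.00015, 0, 0, 0.1, -1], [0, 0, 0, 0, 0, 0, -1]],
])

```text
time_s: 23.18
position: [0.6085, 0.193, 0.2068]
tool_rot: [[-0.89, -0.457, -0.001], [-0.457, 0.89, -0.0], [0.001, 0.0, -1.0]]
ft_force: [0.5, 0.6, -3.0]
grip_width: 0.0213
gripper_force: 21.9
```

```bash
python3 -c "
from h import *
kstate()"
```

```text
t 23.18 p [0.6085 0.193  0.2068] Ftool [-0.74  0.34  2.97] Ttool [ 0.045 -0.114  0.029] q6 -110.2 w 0.0213 yaw -152.84
```

send_rows([
  [[0, 0, 0.00015, 0, 0, 0.1, -1], [0, 0, 0.00015, 0, 0, 0.1, -1], [0, 0, 0.00015, 0, 0, 0.1, -1], [0, 0, 0.00015, 0, 0, 0.1, -1], [0, 0, 0, 0, 0, 0, -1]],
])

```text
time_s: 23.8
position: [0.6086, 0.193, 0.2063]
tool_rot: [[-0.997, -0.075, -0.001], [-0.075, 0.997, -0.0], [0.001, 0.0, -1.0]]
ft_force: [-0.3, 1.2, -4.4]
grip_width: 0.0213
gripper_force: 21.8
```

```bash
python3 -c "
from h import *
kstate()"
```

```text
t 23.8 p [0.6086 0.193  0.2063] Ftool [0.25 1.24 4.45] Ttool [-0.115 -0.053 -0.016] q6 -87.3 w 0.0213 yaw -175.69
```

send_rows([
  [[0, 0, 0.0002, 0, 0, 0.1, -1], [0, 0, 0.0002, 0, 0, 0.1, -1], [0, 0, 0.0002, 0, 0, 0.1, -1], [0, 0, 0.0002, 0, 0, 0.1, -1], [0, 0, 0, 0, 0, 0, -1]],
])

```text
time_s: 24.42
position: [0.6086, 0.1931, 0.2056]
tool_rot: [[-0.948, 0.319, -0.001], [0.319, 0.948, 0.0], [0.001, -0.0, -1.0]]
ft_force: [-0.1, 1.0, -3.1]
grip_width: 0.0211
gripper_force: 21.9
```

```bash
python3 -c "
from h import *
kstate()"
```

```text
t 24.43 p [0.6086 0.1931 0.2056] Ftool [0.42 0.96 3.14] Ttool [-0.141  0.105  0.017] q6 -64.4 w 0.0211 yaw 161.43
```

send_rows([
  [[0, 0, 0.00015, 0, 0, 0.1, -1], [0, 0, 0.00015, 0, 0, 0.1, -1], [0, 0, 0.00015, 0, 0, 0.1, -1], [0, 0, 0.00015, 0, 0, 0.1, -1], [0, 0, 0, 0, 0, 0, -1]],
])

```text
time_s: 25.05
position: [0.6087, 0.1931, 0.205]
tool_rot: [[-0.749, 0.662, -0.001], [0.662, 0.749, 0.0], [0.001, -0.0, -1.0]]
ft_force: [-0.8, 2.4, -3.9]
grip_width: 0.0214
gripper_force: 21.8
```

```bash
python3 -c "
from h import *
kstate()"
```

```text
t 25.05 p [0.6087 0.1931 0.205 ] Ftool [2.2  1.25 3.9 ] Ttool [-0.187  0.192  0.046] q6 -41.5 w 0.0214 yaw 138.53
```

send_rows([
  [[0.0003, 0, 0.00015, 0, 0, 0.1, -1], [0, 0, 0.00015, 0, 0, 0.1, -1], [0, 0, 0.00015, 0, 0, 0.1, -1], [0, 0, 0.00015, 0, 0, 0.1, -1], [0, 0, 0, 0, 0, 0, -1]],
])

```text
time_s: 25.68
position: [0.6086, 0.1932, 0.2045]
tool_rot: [[-0.432, 0.902, -0.0], [0.902, 0.432, 0.0], [0.0, -0.0, -1.0]]
ft_force: [1.2, 0.5, -4.9]
grip_width: 0.0214
gripper_force: 21.8
```

```bash
python3 -c "
from h import *
kstate()"
```

```text
t 25.68 p [0.6086 0.1932 0.2045] Ftool [-0.09  1.26  4.88] Ttool [-0.181  0.158  0.022] q6 -18.6 w 0.0214 yaw 115.62
```

send_rows([
  [[0, 0, 0.00015, 0, 0, 0.1, -1], [0, 0, 0.00015, 0, 0, 0.1, -1], [0, 0, 0.00015, 0, 0, 0.1, -1], [0, 0, 0.00015, 0, 0, 0.1, -1], [0, 0, 0, 0, 0, 0, -1]],
])

```text
time_s: 26.3
position: [0.6087, 0.1932, 0.204]
tool_rot: [[-0.047, 0.999, 0.0], [0.999, 0.047, -0.0], [-0.0, 0.0, -1.0]]
ft_force: [0.7, 1.6, -4.2]
grip_width: 0.0212
gripper_force: 21.8
```

```bash
python3 -c "
from h import *
kstate()"
```

```text
t 26.3 p [0.6087 0.1932 0.204 ] Ftool [1.57 0.75 4.22] Ttool [-0.115  0.203 -0.004] q6 4.3 w 0.0212 yaw 92.7
```

send_rows([
  [[0, 0, 0.00015, 0, 0, 0.1, -1], [0, 0, 0.00015, 0, 0, 0.1, -1], [0, 0, 0.00015, 0, 0, 0.1, -1], [0, 0, 0.00015, 0, 0, 0.1, -1], [0, 0, 0, 0, 0, 0, -1]],
])

```text
time_s: 26.92
position: [0.6088, 0.1932, 0.2038]
tool_rot: [[0.345, 0.938, 0.001], [0.938, -0.345, 0.0], [0.0, 0.001, -1.0]]
ft_force: [1.4, 1.3, -1.1]
grip_width: 0.0213
gripper_force: 22.1
```

```bash
python3 -c "
from h import *
kstate()"
```

```text
t 26.93 p [0.6088 0.1932 0.2038] Ftool [1.71 0.84 1.05] Ttool [0.006 0.158 0.03 ] q6 27.2 w 0.0213 yaw 69.79
```

Fz dropped by 3 N and z stalled, so the spindle has reached the pin. I'll turn on without lowering. If the ratchet is slipping, Fz should stay flat.

send_rows([
  [[0, 0, 0, 0, 0, 0.1, -1], [0, 0, 0, 0, 0, 0.1, -1], [0, 0, 0, 0, 0, 0.1, -1], [0, 0, 0, 0, 0, 0.1, -1], [0, 0, 0, 0, 0, 0.1, -1], [0, 0, 0, 0, 0, 0, -1]],
])

```text
time_s: 27.68
position: [0.6089, 0.1931, 0.2038]
tool_rot: [[0.753, 0.658, 0.001], [0.658, -0.753, 0.0], [0.001, 0.001, -1.0]]
ft_force: [0.5, 0.9, 0.5]
grip_width: 0.0211
gripper_force: 22.1
```

```bash
python3 -c "
from h import *
kstate()"
```

```text
t 27.68 p [0.6089 0.1931 0.2038] Ftool [ 0.97 -0.38 -0.54] Ttool [0.015 0.174 0.012] q6 55.9 w 0.0211 yaw 41.14
```

z is flat, so the ratchet is slipping, by about 0.8 rad so far. I'll turn 0.7 rad more, release and retreat.

send_rows([
  [[0, 0, 0, 0, 0, 0.1, -1], [0, 0, 0, 0, 0, 0.1, -1], [0, 0, 0, 0, 0, 0.1, -1], [0, 0, 0, 0, 0, 0.1, -1], [0, 0, 0, 0, 0, 0.1, -1], [0, 0, 0, 0, 0, 0.1, -1], [0, 0, 0, 0, 0, 0.1, -1], [0, 0, 0, 0, 0, 0, -1]],
])

```text
time_s: 28.68
position: [0.6089, 0.193, 0.2038]
tool_rot: [[1.0, 0.018, 0.001], [0.018, -1.0, -0.0], [0.001, 0.0, -1.0]]
ft_force: [0.7, -0.8, 0.2]
grip_width: 0.0212
gripper_force: 22.2
```

```bash
python3 -c "
from h import *
kstate()"
```

```text
t 28.68 p [0.6089 0.193  0.2038] Ftool [ 0.7   0.76 -0.25] Ttool [0.064 0.198 0.004] q6 96.0 w 0.0212 yaw 1.03
```

send_rows([
  [[0, 0, 0, 0, 0, 0, -0.4], [0, 0, 0, 0, 0, 0, -0.2], [0, 0, 0, 0, 0, 0, -0.1], [0, 0, -0.01, 0, 0, 0, -0.1], [0, 0, -0.03, 0, 0, 0, -0.1], [0, 0, -0.04, 0, 0, 0, -0.1], [0, 0, -0.03, 0, 0, 0, -0.1], [0, 0, 0, 0, 0, 0, -0.1], [0, 0, 0, 0, 0, 0, -0.1]],
])

```text
time_s: 29.8
position: [0.6084, 0.1932, 0.3127]
tool_rot: [[1.0, 0.014, -0.001], [0.014, -1.0, -0.0], [-0.001, 0.0, -1.0]]
ft_force: [-0.8, -0.4, 0.2]
grip_width: 0.0385
gripper_force: 0.0
```

```bash
python3 - <<'E'
from h import *
kstate()
d=cam('side'); t=cam('top')
a=cv2.resize(d['image'][180:270,265:365,::-1],(600,540),interpolation=2); cv2.imwrite('pics/fin.png',a)
w=cam('wrist'); P=cloud(w); s=telemetry.observe(); z=P[...,2]
q=P[...,:2]-OM; r=np.hypot(q[...,0],q[...,1]); k=(z>.195)&(z<.22)&(r<.02); print('knob top z',np.median(z[k]),k.sum())
P=cloud(t); q=P[...,:2]-OM; mx=q@XM; my=q@YM; k=(abs(my)<.012)&(mx<-.07)&(mx>-.16)&(P[...,2]>.05)&(P[...,2]<.075); print('head end',mx[k].min(),np.median(P[...,2][k]),np.median(my[k]))
E
```

```text
t 29.8 p [0.6084 0.1932 0.3127] Ftool [-0.78  0.37 -0.21] Ttool [ 0.034 -0.003 -0.005] q6 96.2 w 0.0385 yaw 0.78
knob top z 0.20744905552207943 1469Traceback (most recent call last):
  File "<stdin>", line 7, in <module>
    return umr_minimum(a, axis, None, out, keepdims, initial, where)
ValueError: zero-size array to reduction operation minimum which has no identity
```

View pics/fin.png

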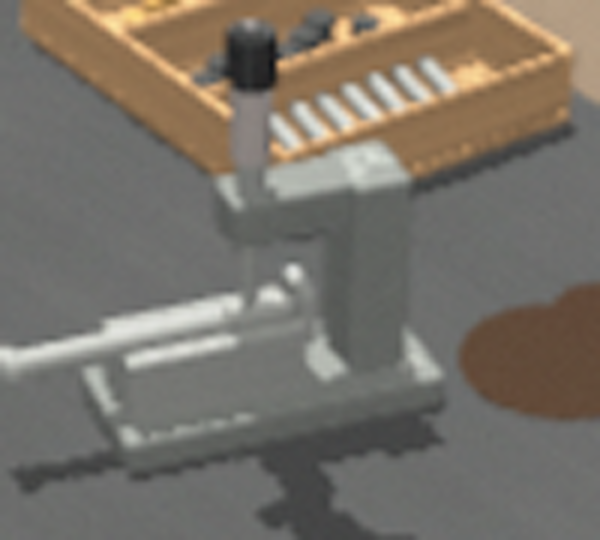

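The final side crop shows the spindle down on the pin, which lies in the V with its head at (10,360). The knob dropped 4.3 mm (≈2.9 rad of thread) out of 4.5 rad turned, so it slipped about 1.6 rad, roughly a quarter turn. The gripper is clear, so I hand in.

```bash
python3 -c "
from rig import env
print(env.close_job())"
```

```text
the job is handed in; nothing more can be done
None
```

The job is handed in: the headed pin lies in the V against the stop, pushed home with about 1 kg, and is clamped by the spindle; the ratchet slipped about 1.6 rad (roughly a quarter turn, estimated from the knob's 4.3 mm drop) and the gripper is clear.

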